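# Roll the pin along the guides, out of the way

## Task

A rolling pin lies across two wooden thickness guides on the pastry mat, and dough is about to be turned out of the mixing bowl onto the mat. With fingertips on top of the pin, roll it along the guides to the end away from the bowl, and leave it at rest there, square across both guides, with its middle about 5 cm short of the guides' ends. Only push it along from on top: do not pinch it, lift it, shove it from the side or let it roll off the guides, and leave the other kitchen things where they are.

Things in the scene. Friction and masses are not known exactly. Their poses are not given: they have to be found in the camera images.
- pin: Loose one-piece wooden rolling pin, about 0.5 kg: straight barrel 60 mm thick, 230 mm long, a 60 mm handle at each end. Origin on its axis at mid length, 38 mm above the counter on the guides (barrel top at 68 mm). x runs along the pin; y and z turn as it rolls. Under a slow fingertip on top it rolls without slip, its axis moving half as far as the fingertip; let go at rest, it stays.
- guides: Two parallel wooden strips (22 mm wide, 8 mm thick, 360 mm long), fixed on a thin pastry mat of 260 by 420 mm. Origin at counter height, at the mat's centre, midway between the strips. y runs along the strips (roughly to the robot's left), x across them; strip centre lines at x = +80 and -80 mm, ends at y = +180 and -180 mm. The pin starts near the middle, roughly square.
- left_park (a point): Point midway between the strips, on the level of their top face (8 mm above the counter), 50 mm short of their left ends (guides' y = +130 mm). The pin is to lie over this point, parallel to the guides' x axis, when the bowl stands to the right.
- right_park (a point): The same point 50 mm short of the strips' right ends (guides' y = -130 mm), for when the bowl stands to the left.
- bowl: White mixing bowl, 230 mm across the rim and 100 mm high, standing beyond one end of the guides, on the left or on the right. Origin at the centre of its underside. To be left alone.
- grater: Steel box grater with black foot, collar and a bar handle on top, standing upright beyond the other end of the guides; foot 86 by 110 mm, 252 mm high. Origin at the centre of its underside. To be left alone.
- cutter: Round steel pastry cutter, a ring 72 mm across and 38 mm high, standing on the counter beside the mat, to the robot's right. Origin at the centre of its underside. To be left alone.
- brush: Pastry brush with a steel handle and red silicone head, 220 mm long, 18 mm high, lying on the counter along the far side of the mat. Its x axis runs along the handle towards the bristles; origin on the counter under the ferrule, near the middle. To be left alone.

How it is judged:
By the outcome, as a careful person would: the job done as asked, in the order asked, and still so for the second after the job is handed in, with the robot touching nothing.
It also fails if it takes over 53 s, if anything falls off the work surface, if the arm or the gripper's body presses on something with over 40 N, if the wrist force passes 120 N, or if a joint passes its speed limit or range.

## Robot

A 7-joint arm with a two-finger parallel gripper is mounted at the origin on the work surface. World frame = base frame: x ahead of the robot, y to its left, z up, the work surface at z = 0. Lengths are in m, angles in rad, forces in N, time in s.
With the tool pointing down it reaches from about 0.4 to 0.75 m from the base axis. Payload 19.5 kg.
Tool frame: the origin (TCP) lies at the very end of the fingers, on their centre line; the grasp point (between the pads) lies 19 mm behind it; z points along the fingers, y is the line along which they close (so a half turn about z gives the same grasp; the last joint's range is limited). The gripper opens to 85 mm and grips with 20 to 120 N. Pads are 22 mm wide; open, the fingers measure 114 mm over their backs; the gripper's body (76 mm by 85 mm) begins 54 mm behind the grasp point. The pads swing forward as they close: fully open they stand 13 mm farther back than shut.
Start: joints at [1.299, 0.707, -0.028, 1.485, 0.022, 0.951, -0.075], TCP at [0.131, -0.56, 0.231] pointing down, gripper open.
Joint ranges: [-2.71, 2.71], [-0.32, 2.16], [-1.57, 1.52], [0, 2.45], [-1.46, 4.6], [0, 2.02], [-2.83, 2.83]. Speed limits (rad/s): [1.89, 1.89, 2.57, 2.57, 3.01, 3.01, 3.01].

## Interface

Orientations are given as a rotation vector (axis times angle).
In Python, from plant import monitor, imaging, order gives the robot as it stands.
- The arm moves only by the tool send_rows, never from a script. Its argument "series" is a list of rows, each a list of 3 entries, a list of its own where there are three numbers: the shift along the world's x, y, z as a fraction of full scale, then the turn, a rotation vector about the world's x, y, z as a fraction of full scale, then the closure, from 0 (fully open) to 1 (shut). A call has 1 to 12 rows; each row shifts and turns the commanded pose from where the row before left it; what a row does not reach is not made up. Full scale, the value 1, is 12 cm for a shift and 5 degrees for a turn. A row lasts 1/12 s, in which the tool goes at most 41.7 mm and 7.16 degrees, less where a joint would pass 70% of its speed; a pose out of reach is approached as far as the arm can. A call with a number of a shift or a turn outside -1 to 1 is refused whole. A call with a gripper value outside its range is refused whole. The fingers move at their own pace and stop on an object; "grip_force" is the grip in N (left out, the last holds). Time passes only in rows, so rows that do not move let the fingers close. It gives the time, the measured TCP pose, the force, the opening and the grip force at its end, in the units of the state.
- monitor.get_obs(): the state, without advancing time (a new reading comes with each control period).
- imaging.get_image(name): name is "scene" or "top" or "wrist"; returns (picture, depth): 384x512x3 uint8, blue, green, red; 384x512 float32, m along the optical axis (not along the pixel's ray), 0 where there is no reading.
- imaging.get_calibration(name): a dict with "K" (3x3 intrinsics, pixels), "extrinsics" (4x4, takes a point from camera to world coordinates). Camera axes: x right, y up, looking along -z (the intrinsics and any distortion apply to the point x, -y, -z); pixel columns grow to the right and rows downward; lengths in m; the calibration is good to about 2 mm. A picture is of the moment at which its call begins: read the wrist's pose just before it. get_calibration takes no time and is no camera call; for the wrist camera it gives the pose at the moment of the call.
- order.sign_off(): hands the job in; it is judged then, once.
The state is a dict: "clock": time; "joints": joint angles; "qvel": joint speeds; "joint_torque": joint torques, N m; "tcp_pos": TCP position; "tool_rot": TCP orientation; "ft_force": force on the tool from outside, world axes, zero at the start; "torque": the same for the moment, N m; "grip_width": opening from 0.0 (shut) to 1.0 (fully open); "grip_force": force on a finger pad.
Only numpy, scipy, OpenCV 4.12 (cv2) and the standard library are available. Lean on these libraries where they do the work, as an engineer would, in place of code of your own. Each camera call takes 0.05 s, during which the arm holds its last target. There are 200 camera calls.

## Working session

There is one attempt and no reset: what is moved stays moved. The work goes in short steps, Python scripts to look and compute and a tool call to move; the robot and the scene stay as the last step left them, time stands still between calls to the robot, and variables do not carry over. Pictures are saved under pics/ and viewed, at most 10 in all, crops included, and the job is handed in when it is done.

Besides the shell and the picture viewer there is one more tool, called after "Emit:" in YAML: its name, and indented under it one key for each argument. send_rows: Moves the arm, as the interface text tells. Its arguments: {"type":"object","properties":{"series":{"type":"array","items":{"type":"array"}},"grip_force":{"type":"number"}},"required":["series"]}

```bash
mkdir -p pics; cat > h.py <<'E'
import numpy as np,cv2
from plant import monitor,imaging,order
def ray(cal,uv,z):
    K=np.array(cal["K"]);E=np.array(cal["extrinsics"])
    out=[]
    for u,v in np.atleast_2d(uv):
        d=np.linalg.inv(K)@[u,v,1]; d=E[:3,:3]@[d[0],-d[1],-d[2]]; o=E[:3,3]
        out.append(o+d*(z-o[2])/d[2])
    return np.array(out)
E
python3 - <<'E'
from h import *
for n in("top","scene"):
    im,d=imaging.get_image(n);cv2.imwrite(f"pics/{n}0.png",im);np.save(f"{n}0.npy",d)
    c=imaging.get_calibration(n);print(n,c)
o=monitor.get_obs();print(o)
E
```

```text
top {'K': array([[481.20617531,   0.        , 261.85788206],
       [  0.        , 481.20617531, 194.80940445],
       [  0.        ,   0.        ,   1.        ]]), 'extrinsics': array([[ 0.00794823,  0.98607652, -0.16610213,  0.25810946],
       [-0.99995044,  0.00684167, -0.00723306, -0.00664337],
       [-0.00599594,  0.16615139,  0.98608203,  1.74418631],
       [ 0.        ,  0.        ,  0.        ,  1.        ]])}
scene {'K': array([[360.17642368,   0.        , 252.71162108],
       [  0.        , 360.17642368, 191.37736596],
       [  0.        ,   0.        ,   1.        ]]), 'extrinsics': array([[ 0.44087965, -0.75029252,  0.49263198,  1.19843072],
       [ 0.89752562,  0.3633021 , -0.24991868, -0.33377643],
       [ 0.00853788,  0.55233388,  0.83357926,  1.18035476],
       [ 0.        ,  0.        ,  0.        ,  1.        ]])}
{'clock': 0.1, 'joints': array([ 1.29929721,  0.70702194, -0.02763178,  1.48490621,  0.02202989,
        0.95089544, -0.07547899]), 'qvel': array([-9.80367223e-05, -2.86989093e-03, -2.27004908e-04, -1.80129551e-03,
       -1.61352091e-03,  2.53242623e-04, -1.23186398e-03]), 'joint_torque': array([ 1.74137062e-03, -8.84303570e+01,  1.23645466e+00, -2.36456126e+01,
        1.70194352e-02,  5.15820662e-03, -2.29401633e-05]), 'tcp_pos': array([ 0.13092731, -0.55967654,  0.23089574]), 'tool_rot': array([-3.11995942e+00, -3.60143881e-01,  2.30889626e-04]), 'ft_force': array([-0.27377511,  0.27976233,  0.41467927]), 'torque': array([-0.01479569, -0.02700062, -0.0050107 ]), 'grip_force': 0.0, 'grip_width': 0.999562377586577}
```

View pics/top0.png

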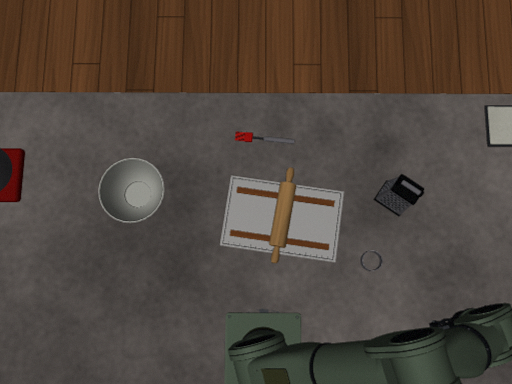

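View pics/scene0.png

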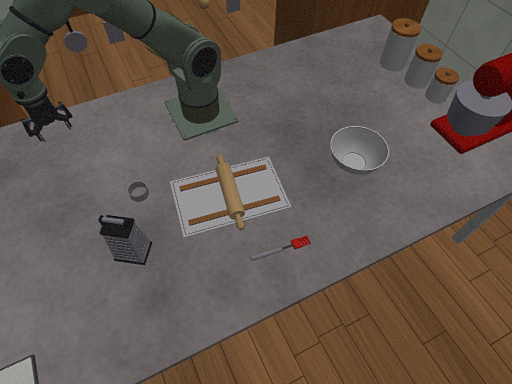

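The top view shows the bowl on the left (131,190), so the target is right_park. The pin is at (283,215), the guides at about (285,197) and (280,240), the grater at (400,195) and the cutter at (371,260).

```bash
cat > m.py <<'E'
from h import *
def comps(mask,n,amin):
    k,l,s,c=cv2.connectedComponentsWithStats(mask.astype(np.uint8))
    i=[j for j in range(1,k) if s[j,4]>=amin]
    return [(s[j],np.argwhere(l==j)[:,::-1].astype(float)) for j in sorted(i,key=lambda j:-s[j,4])[:n]]
def masks(im,roi):
    h=cv2.cvtColor(im,cv2.COLOR_BGR2HSV).astype(int);R=np.zeros(im.shape[:2],bool);R[roi[1]:roi[3],roi[0]:roi[2]]=1
    H,S,V=h[...,0],h[...,1],h[...,2]
    w=(H>3)&(H<28)&(S>70)&R
    return w&(V>135), w&(V<=135)&(V>40)&(S>110)
def line(P):
    m=P.mean(0);u=np.linalg.svd(P-m,full_matrices=False)[2][0];return m,u
def measure(name,roi,pin_px=None):
    im,d=imaging.get_image(name);c=imaging.get_calibration(name)
    pm,gm=masks(im,roi)
    cv2.imwrite(f"pics/mask_{name}.png",np.dstack([pm*255,gm*255,gm*0]).astype(np.uint8))
    return im,d,c,pm,gm
E
python3 - <<'E'
from m import *
im,d,c,pm,gm=measure("top",(215,160,350,275))
# pin: silhouette centre at axis height
s,P=comps(pm,1,100)[0]
W=ray(c,P,0.038);m,u=line(W);u=u*np.sign(u[0]);t=(W-m)@u
mid=m+u*(t.max()+t.min())/2
print("pin",s,"mean",m,"mid",mid,"u",u,"len",np.ptp(t),"yaw",np.degrees(np.arctan2(u[1],u[0])))
# guides: group pixels into two strips by world position
G=np.vstack([p for _,p in comps(gm,8,15)]);print([ (x[0].tolist()) for x in comps(gm,8,15)])
W=ray(c,G,0.008)
a=W[G[:,1]<W.shape[0]*0+218];b=W[G[:,1]>=218]
for n,X in(("far",a),("near",b)):
    m,u=line(X);u=u*np.sign(u[1]);t=(X-m)@u;print(n,m,u,"len",np.ptp(t),"ends",m+u*t.min(),m+u*t.max(),"mid",m+u*(t.min()+t.max())/2)
# grater / cutter / bowl rough
for n,uv,z in(("cutter",(371,260),.038),("graterfoot",(393,205),0),("gratertop",(408,189),.25),("brush",(265,138),.01),("bowl",(131,190),.1)): print(n,ray(c,uv,z))
E
```

```text
pin [275 182  16  63 276] mean [ 0.51768116 -0.07091126  0.038     ] mid [ 0.48139026 -0.06455711  0.038     ] u [ 9.85015501e-01 -1.72465828e-01 -3.89478672e-30] len 0.22814297629134717 yaw -9.931218570352994
[[230, 168, 104, 95, 1805]]
far [ 0.54694552 -0.08134554  0.008     ] [1.29549600e-01 9.91572943e-01 2.73122196e-17] len 0.3551857626174173 ends [ 0.52430919 -0.25460401  0.008     ] [0.57032337 0.09758858 0.008     ] mid [ 0.54731628 -0.07850772  0.008     ]
near [ 0.39295406 -0.05692192  0.008     ] [0.12906464 0.99163618 0.        ] len 0.35601591002699895 ends [ 0.36986801 -0.23429788  0.008     ] [0.41581708 0.11874037 0.008     ] mid [ 0.39284254 -0.05777876  0.008     ]
cutter [[ 0.31608512 -0.37913714  0.038     ]]
graterfoot [[ 0.51745116 -0.47368997  0.        ]]
gratertop [[ 0.53154757 -0.4558082   0.25      ]]
brush [[ 0.76511412 -0.00393145  0.01      ]]
bowl [[0.54886617 0.46049391 0.1       ]]
```

```bash
cat >> m.py <<'E'
def world(d,c):
    K=np.array(c["K"]);E=np.array(c["extrinsics"]);v,u=np.mgrid[:d.shape[0],:d.shape[1]]
    p=np.dstack([(u-K[0,2])/K[0,0]*d,-(v-K[1,2])/K[1,1]*d,-d]);return p@E[:3,:3].T+E[:3,3]
def guides(im,d,c,box):
    W=world(d,c);h=cv2.cvtColor(im,cv2.COLOR_BGR2HSV).astype(int)
    wood=(h[...,0]>3)&(h[...,0]<28)&(h[...,1]>70)&(h[...,2]>40)&(W[...,0]>box[0])&(W[...,0]<box[1])&(W[...,1]>box[2])&(W[...,1]<box[3])&(d>0)
    pin=wood&(W[...,2]>0.022); g=wood&~cv2.dilate(pin.astype(np.uint8),np.ones((5,5))).astype(bool)&(W[...,2]<.02)
    return W,pin,g
def look(name,box=(.3,.68,-.32,.2)):
    im,d=imaging.get_image(name);c=imaging.get_calibration(name)
    W,pin,g=guides(im,d,c,box)
    R=ray(c,np.argwhere(g)[:,::-1].astype(float),.008)
    gu=np.array([.129,.9916,0]);gx=np.array([gu[1],-gu[0],0])
    s=(R@gx);mid=np.median([s.min(),s.max()]);L=[]
    for X in(R[s<mid],R[s>=mid]):
        m,u=line(X);u*=np.sign(u[1]);t=(X-m)@u;L.append((m+u*(t.min()+t.max())/2,u));print(" guide mid",L[-1][0].round(4),"dir",np.degrees(np.arctan2(u[0],u[1])).round(2),"len",np.ptp(t).round(4))
    gc=(L[0][0]+L[1][0])/2;u=L[0][1]+L[1][1];u/=np.linalg.norm(u);x=np.array([u[1],-u[0],0])
    print(name,"gap",((L[1][0]-L[0][0])@x).round(4),"centre",gc.round(4),"dir",np.degrees(np.arctan2(u[0],u[1])).round(2))
    s,P=comps(pin,1,50)[0]
    Z=W[P[:,1].astype(int),P[:,0].astype(int)]
    R=ray(c,P,.038);m,v=line(R);v*=np.sign(v[0]);t=(R-m)@v
    pc=m+v*(t.min()+t.max())/2
    print(" pin mid",pc.round(4),"len",np.ptp(t).round(4),"yaw",np.degrees(np.arctan2(v[1],v[0])).round(2),"topz",np.percentile(Z[:,2],95).round(4),"barrel w",(np.ptp(((R-m)@np.array([-v[1],v[0],0])))).round(4))
    print(" in guides frame x,y:",((pc-gc)@x).round(4),((pc-gc)@u).round(4),"skew",(np.degrees(np.arctan2(v[1],v[0]))-np.degrees(np.arctan2(x[1],x[0]))).round(2),"park R",(gc-.13*u).round(4))
    return gc,u,x,pc,v
E
python3 - <<'E'
from m import *
look("top");look("scene")
E
```

```text
guide mid [ 0.388  -0.0563  0.008 ] dir 7.94 len 0.3577
 guide mid [ 0.5462 -0.078   0.008 ] dir 7.95 len 0.3569
top gap 0.1597 centre [ 0.4671 -0.0672  0.008 ] dir 7.95
 pin mid [ 0.4772 -0.0674  0.038 ] len 0.3487 yaw -9.97 topz 0.0715 barrel w 0.0597
 in guides frame x,y: 0.01 0.0011 skew -2.03 park R [ 0.4491 -0.1959  0.008 ]
 guide mid [ 0.3918 -0.0573  0.008 ] dir 8.04 len 0.3582
 guide mid [ 0.5499 -0.0792  0.008 ] dir 7.98 len 0.3578
scene gap 0.1596 centre [ 0.4708 -0.0682  0.008 ] dir 8.01
 pin mid [ 0.4765 -0.0683  0.038 ] len 0.3531 yaw -10.17 topz 0.0678 barrel w 0.0594
 in guides frame x,y: 0.0056 0.0007 skew -2.16 park R [ 0.4527 -0.197   0.008 ]
```

Emit:
send_rows:
  series:
    - [[0.12,0.175,-0.03],[0,0,0.557],0]
    - [[0.12,0.175,-0.03],[0,0,0.557],0]
    - [[0.12,0.175,-0.03],[0,0,0.557],0]
    - [[0.12,0.175,-0.03],[0,0,0.557],0]
    - [[0.12,0.175,-0.03],[0,0,0.557],0]
    - [[0.12,0.175,-0.03],[0,0,0.557],0]
    - [[0.12,0.175,-0.03],[0,0,0.557],0]
    - [[0.12,0.175,-0.03],[0,0,0.557],0]
    - [[0.12,0.175,-0.03],[0,0,0.557],0]
    - [[0.12,0.175,-0.03],[0,0,0.557],0]
    - [[0.12,0.175,-0.03],[0,0,0.557],0]
    - [[0.12,0.175,-0.03],[0,0,0.557],0]

```text
clock: 1.25
tcp_pos: [0.3043, -0.3068, 0.188]
tool_rot: [2.884, 1.246, 0.0]
ft_force: [0.7, -1.0, -0.2]
grip_width: 0.997
grip_force: 0.0
```

Emit:
send_rows:
  series:
    - [[0.12,0.175,-0.03],[0,0,0.557],0]
    - [[0.12,0.175,-0.03],[0,0,0.557],0]
    - [[0.12,0.175,-0.03],[0,0,0.557],0]
    - [[0.12,0.175,-0.03],[0,0,0.557],0]
    - [[0.12,0.175,-0.03],[0,0,0.557],0]
    - [[0.12,0.175,-0.03],[0,0,0.557],0]
    - [[0.12,0.175,-0.03],[0,0,0.557],0]
    - [[0.12,0.175,-0.03],[0,0,0.557],0]
    - [[0.12,0.175,-0.03],[0,0,0.557],0]
    - [[0.12,0.175,-0.03],[0,0,0.557],0]
    - [[0.11,0.175,-0.03],[0,0,0.557],0]
    - [[0.11,0.175,-0.03],[0,0,0.557],0]

```text
clock: 2.25
tcp_pos: [0.4748, -0.0547, 0.1447]
tool_rot: [2.404, 2.022, -0.0]
ft_force: [0.5, -1.2, 0.6]
grip_width: 0.998
grip_force: 0.0
```

Emit:
send_rows:
  series:
    - [[0,0,-0.1],[0,0,0],0]
    - [[0,0,-0.1],[0,0,0],0]
    - [[0,0,-0.1],[0,0,0],0]
    - [[0,0,-0.1],[0,0,0],0]
    - [[0,0,-0.08],[0,0,0],0]
    - [[0,0,-0.04],[0,0,0],0]
    - [[0,0,0],[0,0,0],0]
    - [[0,0,0],[0,0,0],0]

```text
clock: 2.92
tcp_pos: [0.4742, -0.0558, 0.0827]
tool_rot: [-2.406, -2.019, 0.0]
ft_force: [-0.2, -0.3, -0.3]
grip_width: 0.999
grip_force: 0.0
```

```bash
python3 - <<'E'
from m import *
im,d=imaging.get_image("wrist");cv2.imwrite("pics/w1.png",im)
im,d=imaging.get_image("scene");cv2.imwrite("pics/s1.png",cv2.resize(im[120:250,140:330],None,fx=4,fy=4))
E
```

```text
(no output)
```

View pics/s1.png

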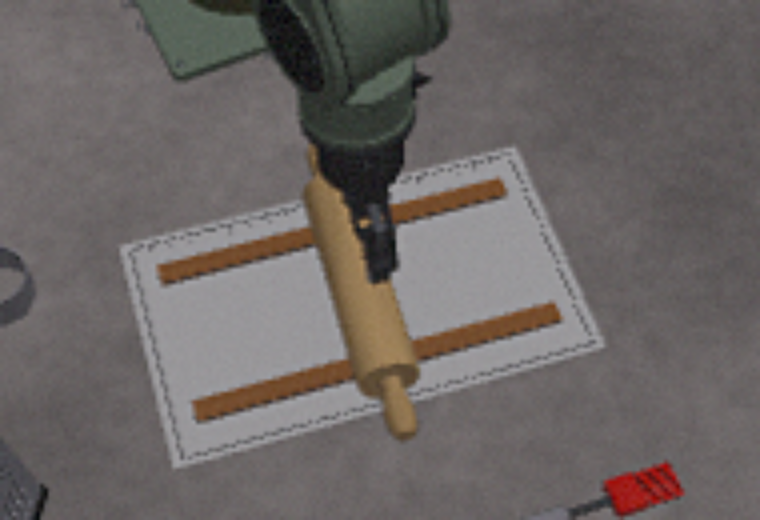

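The crop shows the open gripper spread along the pin, its fingertip at about (380,275), just on the bowl side of the axis and still above the barrel. Next I lower it until it touches.

Emit:
send_rows:
  series:
    - [[0,0,-0.03],[0,0,0],0]
    - [[0,0,-0.03],[0,0,0],0]
    - [[0,0,-0.03],[0,0,0],0]
    - [[0,0,-0.02],[0,0,0],0]
    - [[0,0,-0.02],[0,0,0],0]
    - [[0,0,0],[0,0,0],0]

```text
clock: 3.52
tcp_pos: [0.474, -0.0558, 0.0664]
tool_rot: [-2.406, -2.019, 0.001]
ft_force: [0.5, 0.2, -0.1]
grip_width: 1.0
grip_force: 0.0
```

Emit:
send_rows:
  series:
    - [[0,0,-0.02],[0,0,0],0]
    - [[0,0,-0.02],[0,0,0],0]
    - [[0,0,-0.02],[0,0,0],0]
    - [[0,0,0],[0,0,0],0]

```text
clock: 3.85
tcp_pos: [0.474, -0.0558, 0.0593]
tool_rot: [-2.406, -2.019, 0.001]
ft_force: [-0.3, 0.1, 0.1]
grip_width: 1.001
grip_force: 0.0
```

Emit:
send_rows:
  series:
    - [[0,0,-0.02],[0,0,0],0]
    - [[0,0,-0.01],[0,0,0],0]
    - [[0,0,0],[0,0,0],0]

```text
clock: 4.1
tcp_pos: [0.4741, -0.0558, 0.0558]
tool_rot: [-2.406, -2.019, 0.0]
ft_force: [-0.1, 0.4, 0.1]
grip_width: 1.002
grip_force: 0.0
```

Emit:
send_rows:
  series:
    - [[0,0,-0.01],[0,0,0],0]
    - [[0,0,0],[0,0,0],0]

```text
clock: 4.27
tcp_pos: [0.4742, -0.0558, 0.0548]
tool_rot: [-2.406, -2.019, 0.0]
ft_force: [-0.2, 0.3, 0.8]
grip_width: 0.997
grip_force: 0.0
```

Emit:
send_rows:
  series:
    - [[0,0,-0.01],[0,0,0],0]
    - [[0,0,0],[0,0,0],0]

```text
clock: 4.43
tcp_pos: [0.4743, -0.0558, 0.0541]
tool_rot: [2.406, 2.019, 0.001]
ft_force: [-2.3, 1.9, 16.1]
grip_width: 1.001
grip_force: 8.0
```

Emit:
send_rows:
  series:
    - [[-0.002,-0.012,0],[0,0,0.05],0]
    - [[-0.0035,-0.025,0],[0,0,0.05],0]
    - [[-0.0035,-0.025,0],[0,0,0.05],0]
    - [[-0.0035,-0.025,0],[0,0,0.05],0]
    - [[-0.0035,-0.025,0],[0,0,0.05],0]
    - [[-0.002,-0.012,0],[0,0,0.05],0]
    - [[0,0,0],[0,0,0],0]

```text
clock: 5.02
tcp_pos: [0.4717, -0.0713, 0.0545]
tool_rot: [2.381, 2.049, -0.0]
ft_force: [-5.5, 1.4, 25.8]
grip_width: 1.002
grip_force: 12.5
```

```bash
python3 - <<'E'
from m import *
look("top");look("scene");o=monitor.get_obs();print(o["tcp_pos"],o["ft_force"],o["torque"])
E
```

```text
guide mid [ 0.3878 -0.0563  0.008 ] dir 7.97 len 0.3577
 guide mid [ 0.5462 -0.0783  0.008 ] dir 7.9 len 0.3563
top gap 0.1599 centre [ 0.467  -0.0673  0.008 ] dir 7.93
 pin mid [ 0.6118 -0.0958  0.038 ] len 0.0721 yaw -24.43 topz 0.3765 barrel w 0.0345
 in guides frame x,y: 0.1473 -0.0083 skew -16.49 park R [ 0.4491 -0.1961  0.008 ]
 guide mid [ 0.3918 -0.0573  0.008 ] dir 8.02 len 0.3582
 guide mid [ 0.5499 -0.0792  0.008 ] dir 7.98 len 0.3578
scene gap 0.1595 centre [ 0.4708 -0.0682  0.008 ] dir 8.0
 pin mid [ 0.4989 -0.0872  0.038 ] len 0.3015 yaw -4.94 topz 0.0687 barrel w 0.0635
 in guides frame x,y: 0.0305 -0.0149 skew 3.06 park R [ 0.4527 -0.197   0.008 ]
[ 0.4717766  -0.07103371  0.05443329] [-5.36504712  1.63430387 26.48835133] [ 0.04698987  1.21318281 -0.55901155]
```

```bash
cat >> m.py <<'E'
GC=np.array([.4690,-.0677,0]);GU=np.array([np.sin(np.radians(7.97)),np.cos(np.radians(7.97)),0]);GX=np.array([GU[1],-GU[0],0])
def pinfit(name="scene",lo=.04,hi=.185):
    im,d=imaging.get_image(name);c=imaging.get_calibration(name)
    W,pin,g=guides(im,d,c,(.25,.75,-.32,.2));P=np.argwhere(pin&(W[...,2]<.08))[:,::-1].astype(float)
    R=ray(c,P,.038)-GC;x=R@GX;y=R@GU;r=[]
    for b in np.arange(lo,hi,.006):
        k=(x>=b)&(x<b+.006)
        if k.sum()>3:r.append((b+.003,(y[k].max()+y[k].min())/2,np.ptp(y[k])))
    r=np.array(r);ok=((abs(r[:,2]-.058)<.005)&(r[:,0]<.112))|((r[:,2]<.03)&(r[:,0]>.12));q=r[ok]
    a=np.polyfit(q[:,0],q[:,1],1)
    e=q[:,1]-np.polyval(a,q[:,0]);print(name,"n",ok.sum(),"rms mm",(e.std()*1e3).round(2),"y@x=0 mm",(a[1]*1e3).round(1),"skew",np.degrees(np.arctan(a[0])).round(2),"xmax",x.max().round(4))
    o=monitor.get_obs();t=o["tcp_pos"]-GC;print(" tcp guide x,y mm",(t@GX*1e3).round(1),(t@GU*1e3).round(1),"z",o["tcp_pos"][2].round(4),"F",o["ft_force"].round(1),"t",o["clock"]);return r
E
python3 - <<'E'
from m import *
print((pinfit()*1e3).round(0).tolist())
E
```

```text
scene n 16 rms mm 0.77 y@x=0 mm -7.2 skew -2.0 xmax 0.1846
 tcp guide x,y mm 3.2 -2.9 z 0.0544 F [-5.7  1.1 24.3] t 5.1667
[[43.0, -9.0, 51.0], [49.0, -8.0, 55.0], [55.0, -8.0, 51.0], [61.0, -9.0, 55.0], [67.0, -10.0, 54.0], [73.0, -9.0, 51.0], [79.0, -10.0, 54.0], [85.0, -9.0, 51.0], [91.0, -11.0, 58.0], [97.0, -12.0, 57.0], [103.0, -11.0, 57.0], [109.0, -12.0, 57.0], [115.0, -11.0, 54.0], [121.0, -10.0, 53.0], [127.0, -13.0, 50.0], [133.0, -9.0, 30.0], [139.0, -11.0, 18.0], [145.0, -12.0, 18.0], [151.0, -12.0, 23.0], [157.0, -13.0, 26.0], [163.0, -12.0, 23.0], [169.0, -13.0, 23.0], [175.0, -15.0, 22.0], [181.0, -13.0, 16.0]]
```

Emit:
send_rows:
  series:
    - [[-0.002,-0.012,0.003],[0,0,0],0]
    - [[-0.0035,-0.025,0],[0,0,0],0]
    - [[-0.0035,-0.025,0],[0,0,0],0]
    - [[-0.0035,-0.025,0],[0,0,0],0]
    - [[-0.0035,-0.025,0],[0,0,0],0]
    - [[-0.0035,-0.025,0],[0,0,0],0]
    - [[-0.0035,-0.025,0],[0,0,0],0]
    - [[-0.0035,-0.025,0],[0,0,0],0]
    - [[-0.0035,-0.025,0],[0,0,0],0]
    - [[-0.0025,-0.02,0],[0,0,0],0]
    - [[-0.0015,-0.01,0],[0,0,0],0]
    - [[0,0,0],[0,0,0],0]

```text
clock: 6.17
tcp_pos: [0.4669, -0.1002, 0.0543]
tool_rot: [-2.38, -2.05, 0.003]
ft_force: [-8.1, 1.0, 12.8]
grip_width: 0.999
grip_force: 6.0
```

```bash
python3 -c "
from m import *
pinfit()"
```

```text
scene n 17 rms mm 0.73 y@x=0 mm -22.1 skew -1.94 xmax 0.1829
 tcp guide x,y mm 2.4 -32.3 z 0.0543 F [-7.8  0.6 12.6] t 6.2167
```

Emit:
send_rows:
  series:
    - [[0,0,0.03],[0,0,0],0]
    - [[0,0,0.07],[0,0,0],0]
    - [[0.086,0.0138,0],[0,0,-0.05],0]
    - [[0.086,0.0138,0],[0,0,-0.05],0]
    - [[0.086,0.0138,0],[0,0,-0.05],0]
    - [[0.086,0.0138,0],[0,0,-0.05],0]
    - [[0.086,0.0138,0],[0,0,-0.05],0]
    - [[0.086,0.0138,0],[0,0,-0.05],0]
    - [[0,0,-0.05],[0,0,0],0]
    - [[0,0,-0.03],[0,0,0],0]
    - [[0,0,-0.01],[0,0,0],0]
    - [[0,0,0],[0,0,0],0]

```text
clock: 7.22
tcp_pos: [0.5292, -0.09, 0.055]
tool_rot: [-2.406, -2.019, 0.001]
ft_force: [-0.1, 0.2, -0.0]
grip_width: 1.006
grip_force: 0.0
```

Emit:
send_rows:
  series:
    - [[0,0,-0.01],[0,0,0],0]
    - [[0,0,0],[0,0,0],0]

```text
clock: 7.38
tcp_pos: [0.5295, -0.0899, 0.0544]
tool_rot: [-2.406, -2.019, 0.0]
ft_force: [-4.0, 0.8, 9.4]
grip_width: 1.002
grip_force: 5.0
```

Emit:
send_rows:
  series:
    - [[0,0,-0.006],[0,0,0],0]
    - [[0,0,0],[0,0,0.1],0]
    - [[-0.002,-0.015,0],[0,0,0.1],0]
    - [[-0.003,-0.02,0],[0,0,0.1],0]
    - [[-0.003,-0.02,0],[0,0,0.1],0]
    - [[-0.003,-0.02,0],[0,0,0.1],0]
    - [[-0.003,-0.02,0],[0,0,0.1],0]
    - [[-0.003,-0.02,0],[0,0,0.1],0]
    - [[-0.002,-0.01,0],[0,0,0],0]
    - [[0,0,0],[0,0,0],0]

```text
clock: 8.22
tcp_pos: [0.5272, -0.1055, 0.0544]
tool_rot: [2.344, 2.091, -0.001]
ft_force: [-6.1, 1.3, 25.2]
grip_width: 1.003
grip_force: 12.7
```

```bash
python3 -c "
from m import *
print((pinfit(lo=.1)*1e3).round(0).tolist());print(monitor.get_obs()['torque'])"
```

```text
scene n 11 rms mm 1.64 y@x=0 mm -40.0 skew 3.51 xmax 0.184
 tcp guide x,y mm 62.9 -29.1 z 0.0544 F [-6.5  0.7 25.5] t 8.2667
[[103.0, -33.0, 57.0], [109.0, -31.0, 58.0], [115.0, -31.0, 53.0], [121.0, -32.0, 53.0], [127.0, -32.0, 48.0], [133.0, -36.0, 29.0], [139.0, -32.0, 18.0], [145.0, -31.0, 19.0], [151.0, -30.0, 23.0], [157.0, -31.0, 26.0], [163.0, -30.0, 23.0], [169.0, -30.0, 26.0], [175.0, -29.0, 19.0], [181.0, -28.0, 16.0]]
[ 0.08513568  1.59805015 -0.20144238]
```

Emit:
send_rows:
  series:
    - [[0,0,0.03],[0,0,0],0]
    - [[0,0,0.1],[0,0,0],0]
    - [[0,0,0.25],[0,0,0],0]
    - [[0,0,0.25],[0,0,0],0]

```text
clock: 8.6
tcp_pos: [0.5268, -0.1047, 0.1294]
tool_rot: [-2.342, -2.091, 0.002]
ft_force: [0.8, -0.2, 1.2]
grip_width: 1.0
grip_force: 0.0
```

```bash
python3 -c "
from m import *
print((pinfit(lo=-.185)*1e3).round(0).tolist())
print((pinfit('top',lo=-.185)*1e3).round(0).tolist())
im,d=imaging.get_image('wrist');cv2.imwrite('pics/w2.png',im)"
```

```text
scene n 16 rms mm 0.86 y@x=0 mm -33.2 skew 1.15 xmax 0.1829
 tcp guide x,y mm 64.4 -28.7 z 0.1349 F [ 3.5 -0.6 10. ] t 8.65
[[-116.0, -53.0, 13.0], [-110.0, -53.0, 16.0], [-104.0, -54.0, 16.0], [-98.0, -55.0, 16.0], [-92.0, -53.0, 17.0], [-86.0, -51.0, 17.0], [-80.0, -50.0, 21.0], [-74.0, -50.0, 25.0], [-68.0, -47.0, 32.0], [-62.0, -49.0, 33.0], [-56.0, -46.0, 33.0], [-50.0, -46.0, 36.0], [-44.0, -46.0, 39.0], [-38.0, -45.0, 35.0], [-32.0, -39.0, 44.0], [-26.0, -35.0, 49.0], [-20.0, -34.0, 52.0], [-14.0, -46.0, 31.0], [-8.0, -43.0, 31.0], [-2.0, -43.0, 36.0], [4.0, -41.0, 36.0], [10.0, -42.0, 35.0], [16.0, -44.0, 35.0], [22.0, -44.0, 32.0], [28.0, -43.0, 36.0], [34.0, -43.0, 31.0], [40.0, -45.0, 32.0], [46.0, -43.0, 31.0], [52.0, -32.0, 54.0], [58.0, -31.0, 53.0], [64.0, -32.0, 54.0], [70.0, -32.0, 51.0], [76.0, -31.0, 54.0], [82.0, -33.0, 53.0], [88.0, -31.0, 54.0], [94.0, -33.0, 55.0], [100.0, -32.0, 58.0], [106.0, -31.0, 57.0], [112.0, -32.0, 57.0], [118.0, -32.0, 53.0], [124.0, -32.0, 50.0], [130.0, -35.0, 38.0], [136.0, -32.0, 19.0], [142.0, -30.0, 18.0], [148.0, -30.0, 23.0], [154.0, -31.0, 23.0], [160.0, -29.0, 23.0], [166.0, -30.0, 26.0], [172.0, -29.0, 23.0], [178.0, -29.0, 18.0]]Traceback (most recent call last):
  File "<string>", line 4, in <module>
    print((pinfit('top',lo=-.185)*1e3).round(0).tolist())
           ~~~~~~^^^^^^^^^^^^^^^^
  File "m.py", line 51, in pinfit
    r=np.array(r);ok=((abs(r[:,2]-.058)<.005)&(r[:,0]<.112))|((r[:,2]<.03)&(r[:,0]>.12));q=r[ok]
                           ~^^^^^
IndexError: too many indices for array: array is 1-dimensional, but 2 were indexed
```

Emit:
send_rows:
  series:
    - [[0.005,0.033,0],[0,0,0],0]
    - [[0.004,0.033,-0.15],[0,0,0],0]
    - [[0,0,-0.2],[0,0,0],0]
    - [[0,0,-0.15],[0,0,0],0]
    - [[0,0,-0.08],[0,0,0],0]
    - [[0,0,-0.03],[0,0,0],0]
    - [[0,0,0],[0,0,0],0]
    - [[0,0,-0.012],[0,0,0],0]
    - [[0,0,0],[0,0,0],0]

```text
clock: 9.45
tcp_pos: [0.5288, -0.0969, 0.0546]
tool_rot: [2.344, 2.092, 0.0]
ft_force: [-1.5, 0.5, 1.8]
grip_width: 0.998
grip_force: 1.1
```

Emit:
send_rows:
  series:
    - [[0,0,-0.01],[0,0,0],0]
    - [[-0.002,-0.015,0],[0,0,-0.02],0]
    - [[-0.0035,-0.025,0],[0,0,-0.02],0]
    - [[-0.0035,-0.025,0],[0,0,-0.02],0]
    - [[-0.0035,-0.025,0],[0,0,-0.02],0]
    - [[-0.0035,-0.025,0],[0,0,-0.02],0]
    - [[-0.0035,-0.025,0],[0,0,-0.02],0]
    - [[-0.0035,-0.025,0],[0,0,-0.02],0]
    - [[-0.0035,-0.025,0],[0,0,-0.02],0]
    - [[-0.0035,-0.025,0],[0,0,-0.02],0]
    - [[-0.0035,-0.025,0],[0,0,-0.02],0]
    - [[-0.0035,-0.025,0],[0,0,-0.02],0]

```text
clock: 10.45
tcp_pos: [0.525, -0.129, 0.0545]
tool_rot: [2.362, 2.068, 0.002]
ft_force: [-1.7, -0.5, 23.6]
grip_width: 0.998
grip_force: 11.4
```

Emit:
send_rows:
  series:
    - [[-0.0035,-0.025,0],[0,0,-0.02],0]
    - [[-0.0035,-0.025,0],[0,0,-0.02],0]
    - [[-0.002,-0.015,0],[0,0,0],0]
    - [[-0.001,-0.008,0],[0,0,0],0]
    - [[0,0,0],[0,0,0],0]
    - [[0,0,0],[0,0,0],0]

```text
clock: 10.95
tcp_pos: [0.5239, -0.1379, 0.0542]
tool_rot: [2.366, 2.064, 0.002]
ft_force: [1.0, -1.2, 17.8]
grip_width: 1.002
grip_force: 8.7
```

```bash
python3 -c "
from m import *
pinfit(lo=.1);pinfit(lo=.05)"
```

```text
scene n 11 rms mm 2.3 y@x=0 mm -59.2 skew 3.03 xmax 0.184
 tcp guide x,y mm 64.1 -61.9 z 0.0543 F [ 0.5 -1.6 17.7] t 11.0
scene n 18 rms mm 1.05 y@x=0 mm -54.2 skew 1.33 xmax 0.184
 tcp guide x,y mm 64.1 -61.9 z 0.0543 F [ 1.2 -0.6 17.4] t 11.05
```

Emit:
send_rows:
  series:
    - [[0,0,0.02],[0,0,0],0]
    - [[0,0,0.08],[0,0,0],0]
    - [[-0.0735,0.0356,0],[0,0,0],0]
    - [[-0.0735,0.0356,0],[0,0,0],0]
    - [[-0.0735,0.0356,0],[0,0,0],0]
    - [[-0.0735,0.0356,0],[0,0,0],0]
    - [[-0.0735,0.0356,0],[0,0,0],0]
    - [[-0.0735,0.0356,0],[0,0,0],0]
    - [[0,0,-0.05],[0,0,0],0]
    - [[0,0,-0.03],[0,0,0],0]
    - [[0,0,-0.01],[0,0,0],0]
    - [[0,0,0],[0,0,0],0]

```text
clock: 12.05
tcp_pos: [0.4706, -0.112, 0.0544]
tool_rot: [2.367, 2.065, 0.0]
ft_force: [-3.1, 1.0, 12.8]
grip_width: 0.999
grip_force: 6.3
```

Emit:
send_rows:
  series:
    - [[0,0,-0.01],[0,0,0],0]
    - [[0,0,0],[0,0,0],0]

```text
clock: 12.22
tcp_pos: [0.4706, -0.1121, 0.054]
tool_rot: [2.367, 2.065, 0.001]
ft_force: [-7.0, 2.4, 34.6]
grip_width: 1.0
grip_force: 17.2
```

```bash
python3 -c "
from m import *
pinfit(lo=.05)
pinfit(lo=.05)"
```

```text
scene n 19 rms mm 1.22 y@x=0 mm -54.2 skew 1.25 xmax 0.184
 tcp guide x,y mm 7.8 -43.7 z 0.054 F [-6.6  2.7 34. ] t 12.2667
scene n 18 rms mm 1.05 y@x=0 mm -54.2 skew 1.33 xmax 0.184
 tcp guide x,y mm 7.8 -43.7 z 0.054 F [-7.2  2.5 33.5] t 12.3167
```

Emit:
send_rows:
  series:
    - [[0,0,0.008],[0,0,0],0]
    - [[-0.002,-0.015,0],[0,0,0],0]
    - [[-0.0035,-0.025,0],[0,0,0],0]
    - [[-0.0035,-0.025,0],[0,0,0],0]
    - [[-0.0035,-0.025,0],[0,0,0],0]
    - [[-0.0035,-0.025,0],[0,0,0],0]
    - [[-0.0035,-0.025,0],[0,0,0],0]
    - [[-0.0035,-0.025,0],[0,0,0],0]
    - [[-0.0035,-0.025,0],[0,0,0],0]
    - [[-0.0035,-0.025,0],[0,0,0],0]
    - [[-0.0035,-0.025,0],[0,0,0],0]
    - [[-0.0035,-0.025,0],[0,0,0],0]

```text
clock: 13.32
tcp_pos: [0.4667, -0.1443, 0.0545]
tool_rot: [2.366, 2.064, 0.001]
ft_force: [0.6, 1.0, 15.1]
grip_width: 1.0
grip_force: 7.8
```

Emit:
send_rows:
  series:
    - [[-0.0035,-0.025,0],[0,0,0],0]
    - [[-0.0035,-0.025,0],[0,0,0],0]
    - [[-0.0035,-0.025,0],[0,0,0],0]
    - [[-0.002,-0.015,0],[0,0,0],0]
    - [[-0.001,-0.008,0],[0,0,0],0]
    - [[0,0,0],[0,0,0],0]
    - [[0,0,0.02],[0,0,0],0]
    - [[0,0,0.06],[0,0,0],0]
    - [[0,0,0],[0,0,0],0]

```text
clock: 14.07
tcp_pos: [0.4644, -0.1556, 0.0646]
tool_rot: [2.367, 2.065, 0.001]
ft_force: [-0.0, -0.6, 0.3]
grip_width: 1.003
grip_force: 0.0
```

```bash
python3 -c "
from m import *
pinfit(lo=.05);pinfit(lo=.05)"
```

```text
scene n 16 rms mm 0.9 y@x=0 mm -75.7 skew 1.15 xmax 0.1834
 tcp guide x,y mm 7.6 -87.7 z 0.0642 F [ 0.4 -0.3  0.9] t 14.1167
scene n 18 rms mm 0.93 y@x=0 mm -76.2 skew 1.32 xmax 0.185
 tcp guide x,y mm 7.4 -87.6 z 0.0639 F [-0.1  0.3 -0.8] t 14.1667
```

Emit:
send_rows:
  series:
    - [[0.008,0.06,0],[0,0,0],0]
    - [[0.008,0.06,0],[0,0,0],0]
    - [[0.008,0.06,0],[0,0,0],0]
    - [[0,0,-0.04],[0,0,0],0]
    - [[0,0,-0.03],[0,0,0],0]
    - [[0,0,-0.01],[0,0,0],0]
    - [[0,0,-0.002],[0,0,0],0]
    - [[0,0,0],[0,0,0],0]

```text
clock: 14.83
tcp_pos: [0.467, -0.134, 0.0541]
tool_rot: [2.367, 2.065, 0.0]
ft_force: [-2.4, 2.1, 22.6]
grip_width: 1.003
grip_force: 11.2
```

Emit:
send_rows:
  series:
    - [[-0.002,-0.015,0],[0,0,0],0]
    - [[-0.0035,-0.025,0],[0,0,0],0]
    - [[-0.0035,-0.025,0],[0,0,0],0]
    - [[-0.0035,-0.025,0],[0,0,0],0]
    - [[-0.0035,-0.025,0],[0,0,0],0]
    - [[-0.0035,-0.025,0],[0,0,0],0]
    - [[-0.0035,-0.025,0],[0,0,0],0]
    - [[-0.0035,-0.025,0],[0,0,0],0]
    - [[-0.0035,-0.025,0],[0,0,0],0]
    - [[-0.0035,-0.025,0],[0,0,0],0]
    - [[-0.0035,-0.025,0],[0,0,0],0]
    - [[-0.0035,-0.025,0],[0,0,0],0]

```text
clock: 15.83
tcp_pos: [0.4628, -0.1692, 0.0544]
tool_rot: [2.366, 2.064, 0.001]
ft_force: [1.4, -0.5, 21.8]
grip_width: 0.999
grip_force: 10.7
```

Emit:
send_rows:
  series:
    - [[-0.0035,-0.025,0],[0,0,0],0]
    - [[-0.0035,-0.025,0],[0,0,0],0]
    - [[-0.002,-0.015,0],[0,0,0],0]
    - [[-0.001,-0.008,0],[0,0,0],0]
    - [[0,0,0],[0,0,0],0]
    - [[0,0,0.02],[0,0,0],0]
    - [[0,0,0.08],[0,0,0],0]
    - [[0,0.1,0.25],[0,0,0],0]
    - [[0,0.25,0.25],[0,0,0],0]
    - [[0,0.3,0.2],[0,0,0],0]
    - [[0,0.3,0.1],[0,0,0],0]
    - [[0,0.3,0],[0,0,0],0]

```text
clock: 16.83
tcp_pos: [0.4612, -0.028, 0.163]
tool_rot: [2.367, 2.063, 0.004]
ft_force: [1.3, 0.5, -0.7]
grip_width: 0.995
grip_force: 0.0
```

Emit:
send_rows:
  series:
    - [[0,0.3,0],[0,0,0],0]
    - [[0,0.2,0],[0,0,0],0]
    - [[0,0.1,0],[0,0,0],0]

```text
clock: 17.08
tcp_pos: [0.4605, 0.0461, 0.1609]
tool_rot: [-2.363, -2.069, -0.001]
ft_force: [-0.8, 0.3, 0.5]
grip_width: 0.998
grip_force: 0.0
```

```bash
python3 -c "
from m import *
pinfit(lo=.05)
try: look('scene')
except Exception as e: print(e)
try: look('top')
except Exception as e: print(e)
im,d=imaging.get_image('top');cv2.imwrite('pics/t3.png',im)"
```

```text
scene n 18 rms mm 0.84 y@x=0 mm -98.1 skew 1.17 xmax 0.1844
 tcp guide x,y mm -24.3 112.4 z 0.1608 F [-0.4  3.5 -0.3] t 17.1333
 guide mid [ 0.3917 -0.0573  0.008 ] dir 7.98 len 0.3582
 guide mid [ 0.5498 -0.0791  0.008 ] dir 8.0 len 0.3578
scene gap 0.1596 centre [ 0.4707 -0.0682  0.008 ] dir 7.99
 pin mid [ 0.4651 -0.1665  0.038 ] len 0.3493 yaw -6.79 topz 0.0677 barrel w 0.0595
 in guides frame x,y: 0.0081 -0.0981 skew 1.2 park R [ 0.4527 -0.1969  0.008 ]
 guide mid [ 0.3734 -0.1664  0.008 ] dir 8.55 len 0.1359
 guide mid [ 0.5388 -0.1331  0.008 ] dir 8.19 len 0.2459
top gap 0.1587 centre [ 0.4561 -0.1497  0.008 ] dir 8.37
 pin mid [ 0.4673 -0.1658  0.038 ] len 0.3384 yaw -6.73 topz 0.0719 barrel w 0.06
 in guides frame x,y: 0.0134 -0.0143 skew 1.64 park R [ 0.4371 -0.2783  0.008 ]
```

View pics/t3.png

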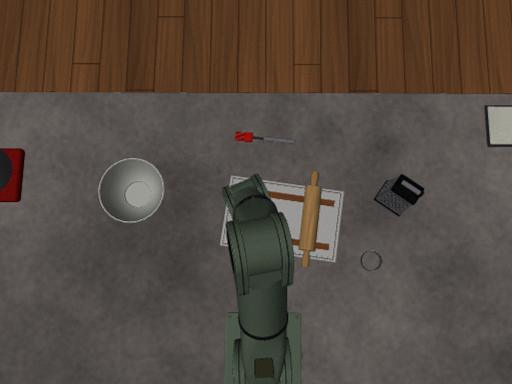

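The top view shows the pin at (311,218), lying free, and nothing else has moved. It is at y = -98 mm with a skew of +1.2°. Two short strokes remain, the first with a trim twist.

Emit:
send_rows:
  series:
    - [[0.048,-0.175,-0.05],[0,0,0.016],0]
    - [[0.048,-0.175,-0.05],[0,0,0.016],0]
    - [[0.048,-0.175,-0.05],[0,0,0.016],0]
    - [[0.048,-0.175,-0.05],[0,0,0.016],0]
    - [[0.048,-0.175,-0.05],[0,0,0.016],0]
    - [[0.048,-0.175,-0.05],[0,0,0.016],0]
    - [[0.048,-0.175,-0.05],[0,0,0.016],0]
    - [[0.048,-0.175,-0.05],[0,0,0.016],0]
    - [[0.048,-0.175,-0.05],[0,0,0.016],0]
    - [[0.048,-0.175,-0.05],[0,0,0.016],0]
    - [[0,0,-0.1],[0,0,0],0]
    - [[0,0,0],[0,0,0],0]

```text
clock: 18.28
tcp_pos: [0.517, -0.1696, 0.0867]
tool_rot: [-2.355, -2.076, 0.003]
ft_force: [-1.1, 1.1, -0.9]
grip_width: 1.0
grip_force: 0.0
```

Emit:
send_rows:
  series:
    - [[0,0,-0.1],[0,0,0],0]
    - [[0,0,-0.08],[0,0,0],0]
    - [[0,0,-0.03],[0,0,0],0]
    - [[0,0,0],[0,0,0],0]

```text
clock: 18.62
tcp_pos: [0.5179, -0.1671, 0.0627]
tool_rot: [-2.352, -2.081, 0.001]
ft_force: [-0.6, 0.6, -0.4]
grip_width: 0.999
grip_force: 0.0
```

Emit:
send_rows:
  series:
    - [[0,0.03,-0.03],[0,0,0],0]
    - [[0,0,-0.03],[0,0,0],0]
    - [[0,0,-0.01],[0,0,0],0]
    - [[0,0,0],[0,0,0],0]

```text
clock: 18.95
tcp_pos: [0.5185, -0.1635, 0.0548]
tool_rot: [-2.353, -2.082, 0.0]
ft_force: [-0.8, -0.2, 1.1]
grip_width: 1.001
grip_force: 0.5
```

Emit:
send_rows:
  series:
    - [[0,0,-0.008],[0,0,0],0]
    - [[0,0,0],[0,0,0],0]

```text
clock: 19.12
tcp_pos: [0.5186, -0.1637, 0.0544]
tool_rot: [2.352, 2.081, 0.0]
ft_force: [-2.3, 1.2, 13.1]
grip_width: 1.003
grip_force: 6.8
```

Emit:
send_rows:
  series:
    - [[0,0,-0.005],[0,0,0],0]
    - [[-0.002,-0.015,0],[0,0,-0.03],0]
    - [[-0.0035,-0.025,0],[0,0,-0.04],0]
    - [[-0.0035,-0.025,0],[0,0,-0.04],0]
    - [[-0.0035,-0.025,0],[0,0,-0.04],0]
    - [[-0.0035,-0.025,0],[0,0,-0.04],0]
    - [[-0.0035,-0.025,0],[0,0,-0.04],0]
    - [[-0.0035,-0.025,0],[0,0,-0.04],0]
    - [[-0.0035,-0.025,0],[0,0,-0.04],0]
    - [[-0.0035,-0.025,0],[0,0,-0.03],0]
    - [[-0.0035,-0.025,0],[0,0,0],0]
    - [[-0.002,-0.015,0],[0,0,0],0]

```text
clock: 20.12
tcp_pos: [0.5148, -0.1949, 0.0544]
tool_rot: [2.382, 2.045, 0.001]
ft_force: [-1.9, 0.3, 21.6]
grip_width: 0.994
grip_force: 10.5
```

Emit:
send_rows:
  series:
    - [[0,-0.008,0],[0,0,0],0]
    - [[0,0,0],[0,0,0],0]
    - [[0,0,0.02],[0,0,0],0]
    - [[0,0,0.08],[0,0,0],0]
    - [[0,0.1,0.25],[0,0,0],0]
    - [[0,0.25,0.25],[0,0,0],0]
    - [[0,0.3,0.2],[0,0,0],0]
    - [[0,0.3,0.1],[0,0,0],0]
    - [[0,0.3,0],[0,0,0],0]
    - [[0,0.2,0],[0,0,0],0]
    - [[0,0.1,0],[0,0,0],0]
    - [[0,0,0],[0,0,0],0]

```text
clock: 21.12
tcp_pos: [0.5142, -0.008, 0.1605]
tool_rot: [-2.379, -2.051, -0.002]
ft_force: [1.0, 0.8, 0.4]
grip_width: 1.0
grip_force: 0.0
```

```bash
python3 -c "
from m import *
pinfit(lo=.05);look('scene');look('top')"
```

```text
scene n 13 rms mm 0.54 y@x=0 mm -114.8 skew 1.32 xmax 0.1855
 tcp guide x,y mm 36.8 63.3 z 0.1603 F [ 0.1 -0.9  0.4] t 21.1667
 guide mid [ 0.3917 -0.0575  0.008 ] dir 8.0 len 0.3577
 guide mid [ 0.5499 -0.0792  0.008 ] dir 8.04 len 0.3578
scene gap 0.1596 centre [ 0.4708 -0.0683  0.008 ] dir 8.02
 pin mid [ 0.4647 -0.182   0.038 ] len 0.3476 yaw -6.99 topz 0.0675 barrel w 0.0595
 in guides frame x,y: 0.0099 -0.1134 skew 1.03 park R [ 0.4526 -0.1971  0.008 ]
 guide mid [ 0.388  -0.0563  0.008 ] dir 7.85 len 0.3577
 guide mid [ 0.546 -0.078  0.008] dir 7.86 len 0.3568
top gap 0.1595 centre [ 0.467  -0.0672  0.008 ] dir 7.86
 pin mid [ 0.4903 -0.1907  0.038 ] len 0.289 yaw -1.32 topz 0.0727 barrel w 0.0639
 in guides frame x,y: 0.0401 -0.1192 skew 6.53 park R [ 0.4492 -0.1959  0.008 ]
```

Emit:
send_rows:
  series:
    - [[0.0015,-0.141,-0.05],[0,0,0.028],0]
    - [[0.0015,-0.141,-0.05],[0,0,0.028],0]
    - [[0.0015,-0.141,-0.05],[0,0,0.028],0]
    - [[0.0015,-0.141,-0.05],[0,0,0.028],0]
    - [[0.0015,-0.141,-0.05],[0,0,0.028],0]
    - [[0.0015,-0.141,-0.05],[0,0,0.028],0]
    - [[0.0015,-0.141,-0.05],[0,0,0.028],0]
    - [[0.0015,-0.141,-0.05],[0,0,0.028],0]
    - [[0.0015,-0.141,-0.05],[0,0,0.028],0]
    - [[0.0015,-0.141,-0.05],[0,0,0.028],0]
    - [[0,0,-0.1],[0,0,0],0]
    - [[0,0,0],[0,0,0],0]

```text
clock: 22.27
tcp_pos: [0.5146, -0.1823, 0.0863]
tool_rot: [-2.36, -2.071, 0.003]
ft_force: [-0.1, 1.2, -0.8]
grip_width: 1.0
grip_force: 0.0
```

Emit:
send_rows:
  series:
    - [[0,0,-0.1],[0,0,0],0]
    - [[0,0,-0.08],[0,0,0],0]
    - [[0,0,-0.03],[0,0,0],0]
    - [[0,0,0],[0,0,0],0]

```text
clock: 22.6
tcp_pos: [0.5156, -0.1802, 0.0621]
tool_rot: [-2.357, -2.075, 0.001]
ft_force: [0.1, -0.0, 0.1]
grip_width: 1.0
grip_force: 0.0
```

Emit:
send_rows:
  series:
    - [[0,0.007,-0.03],[0,0,0],0]
    - [[0,0,-0.027],[0,0,0],0]
    - [[0,0,-0.01],[0,0,0],0]
    - [[0,0,0],[0,0,0],0]

```text
clock: 22.93
tcp_pos: [0.5161, -0.1794, 0.0547]
tool_rot: [2.358, 2.076, -0.0]
ft_force: [-0.5, -0.7, 4.0]
grip_width: 0.996
grip_force: 1.7
```

Emit:
send_rows:
  series:
    - [[0,0,-0.006],[0,0,0],0]
    - [[0,0,0],[0,0,0],0]

```text
clock: 23.1
tcp_pos: [0.5161, -0.1795, 0.0545]
tool_rot: [2.358, 2.075, 0.0]
ft_force: [-2.7, 0.4, 13.1]
grip_width: 0.998
grip_force: 6.5
```

Emit:
send_rows:
  series:
    - [[0,0,-0.006],[0,0,0],0]
    - [[-0.002,-0.015,0],[0,0,-0.07],0]
    - [[-0.0035,-0.025,0],[0,0,-0.07],0]
    - [[-0.0035,-0.025,0],[0,0,-0.07],0]
    - [[-0.0035,-0.025,0],[0,0,-0.07],0]
    - [[-0.0035,-0.025,0],[0,0,-0.07],0]
    - [[-0.0035,-0.025,0],[0,0,-0.07],0]
    - [[-0.0035,-0.025,0],[0,0,-0.07],0]
    - [[-0.0035,-0.025,0],[0,0,-0.07],0]
    - [[-0.0035,-0.025,0],[0,0,-0.04],0]
    - [[-0.0035,-0.025,0],[0,0,0],0]
    - [[-0.002,-0.015,0],[0,0,0],0]

```text
clock: 24.1
tcp_pos: [0.5121, -0.2106, 0.0543]
tool_rot: [2.411, 2.012, 0.001]
ft_force: [-1.7, 0.3, 22.7]
grip_width: 1.003
grip_force: 10.9
```

Emit:
send_rows:
  series:
    - [[0,-0.008,0],[0,0,0],0]
    - [[0,0,0],[0,0,0],0]
    - [[0,0,0.02],[0,0,0],0]
    - [[0,0,0.08],[0,0,0],0]
    - [[0,0.1,0.25],[0,0,0],0]
    - [[0,0.25,0.25],[0,0,0],0]
    - [[0,0.3,0.2],[0,0,0],0]
    - [[0,0.3,0.1],[0,0,0],0]
    - [[0,0.3,0],[0,0,0],0]
    - [[0,0.2,0],[0,0,0],0]
    - [[0,0.1,0],[0,0,0],0]
    - [[0,0,0],[0,0,0],0]

```text
clock: 25.1
tcp_pos: [0.5118, -0.0237, 0.1604]
tool_rot: [-2.407, -2.018, -0.002]
ft_force: [1.0, 0.1, -0.6]
grip_width: 1.0
grip_force: 0.0
```

```bash
python3 -c "
from m import *
pinfit(lo=.05);look('scene')
im,d=imaging.get_image('scene');cv2.imwrite('pics/s4.png',im)"
```

```text
scene n 16 rms mm 0.77 y@x=0 mm -127.8 skew 0.0 xmax 0.1849
 tcp guide x,y mm 36.6 47.4 z 0.1603 F [ 0.1 -1.  -0.6] t 25.15
 guide mid [ 0.3918 -0.0573  0.008 ] dir 7.92 len 0.3582
 guide mid [ 0.5498 -0.0792  0.008 ] dir 8.03 len 0.3578
scene gap 0.1595 centre [ 0.4708 -0.0682  0.008 ] dir 7.98
 pin mid [ 0.4625 -0.1963  0.038 ] len 0.3471 yaw -7.63 topz 0.0676 barrel w 0.0596
 in guides frame x,y: 0.0095 -0.128 skew 0.34 park R [ 0.4528 -0.197   0.008 ]
```

View pics/s4.png

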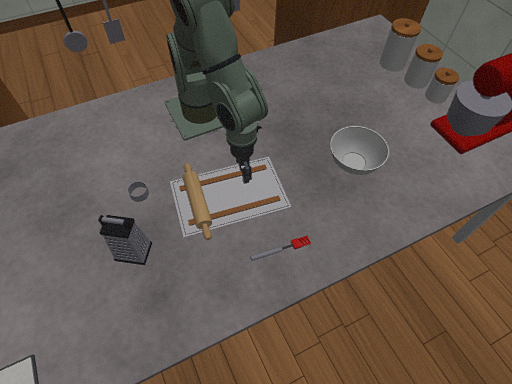

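The scene view shows the pin at (198,200), square across both guides near the grater end and about 2 mm from the mark. The arm is clear and everything else is where it was.

```bash
python3 -c "
from plant import order
print(order.sign_off())"
```

```text
the job is handed in; nothing more can be done
None
```

The rolling pin lies at rest on both guides at the right-hand end, away from the bowl, square to within about 0.5° and with its middle about 52 mm short of the guides' ends (asked: 50 mm), and the job is handed in at about 25 s.

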